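Line up the solder reels by size

ROBOT

A 7-joint arm with a two-finger parallel gripper is mounted at the origin on the work surface. World frame = base frame: x ahead of the robot, y to its left, z up, the work surface at z = 0. Lengths are in m, angles in rad, forces in N, time in s.
With the tool pointing down it reaches from about 0.4 to 0.875 m from the base axis. Payload 6.5 kg.
Tool frame: the origin (TCP) lies at the very end of the fingers, on their centre line; the grasp point (between the pads) lies 19 mm behind it; z points along the fingers, x is the direction in which the jaws open and shut, and the axes are right-handed (so a half turn about z gives the same grasp; the last joint's range is limited). The gripper opens to 88 mm and grips with 3 to 60 N. Pads are 18 mm wide; open, the fingers measure 123 mm over their backs; the gripper's body (75 mm by 187 mm) begins 45 mm behind the grasp point.
Start: joints at [1.156, 0.536, -0.004, 1.538, 0.003, 1.067, -0.071], TCP at [0.222, -0.611, 0.239] pointing down, gripper open.
Joint ranges: [-2.7, 2.7], [-0.37, 2.16], [-1.27, 1.26], [0.24, 2.4], [-1.31, 4.45], [0.19, 1.91], [-2.76, 2.76]. Speed limits (rad/s): [2.39, 2.39, 3.14, 3.14, 3.14, 3.14, 3.14].

INTERFACE

Orientations are given as a unit quaternion [x, y, z, w].
In Python, from workcell import manip gives the robot as it stands. The module is installed in compiled form; this text tells all that it offers.
- The arm moves only by the tool play_rows, never from a script. Its argument "targets" is a list that holds one entry, the list of rows, each a list of 7 numbers: the closure, from -1 (fully open) to 1 (shut), then the shift along the tool's x, y, z in m, then the turn, a rotation vector about the tool's x, y, z in degrees. In form: [[[hand, tx, ty, tz, ax, ay, az], ...]]. A call has 1 to 20 rows; each row shifts and turns the commanded pose from where the row before left it, along the tool's axes as they then stand; what a row does not reach is not made up. A row lasts 1/12 s, in which the tool goes at most 41.7 mm and 7.16 degrees, less where a joint would pass 70% of its speed; a pose out of reach is approached as far as the arm can. A call with a gripper value outside its range is refused whole. The fingers move at their own pace and stop on an object; "newtons" is the grip in N (left out, the last holds). Time passes only in rows, so rows that do not move let the fingers close. It gives the time, the measured TCP pose, the force and the opening at its end, in the units of the state.
- manip.read_state(): the state, without advancing time (a new reading comes with each control period).
- manip.snapshot(name): name is "side" or "top" or "wrist"; returns the picture (384x512x3 uint8, red, green, blue); there is no depth.
- manip.camera_info(name): a dict with "fx", "fy", "cx", "cy" (pixels), "R" (3x3) and "t" (3): a world point X has camera coordinates R X + t; the wrist camera has in their place "tool_from_camera" (4x4, takes a point from camera to tool coordinates, whose origin is the TCP and whose axes are the tool frame's). Camera axes: x right, y down, z forward; pixel columns grow to the right and rows downward; lengths in m; the calibration is good to about 2 mm. A picture is of the moment at which its call begins: read the wrist's pose just before it. camera_info takes no time and is no camera call.
- manip.finish_job(): hands the job in, once; it reports no verdict.
Trained networks look in the newest picture that a camera, given by its name, has taken for a name from the list of things; names that differ only in an ending like _2 or _b are one class to them, and where a whole thing is asked for, a point or a joint stands for the part that bears it (a point fixed in the world has none). Each returns a list of dicts, best first, with "score" (0 to 1); they miss things now and then, are a little off and sometimes report something else, mostly with a low value. They report only what shows in the picture. A call takes as long as a camera call. They do not tell look-alikes from the thing itself.
- manip.look_for(camera, name): "pixel" ([row, column] in pixels, amid what is visible of it).
- manip.outline_of(camera, name): "region" (384x512 bool, what is visible of it) and "pixel" ([row, column] in pixels, amid what is visible of it).
- manip.spot_point(camera, name): "pixel" ([row, column] in pixels: a listed point, or the origin of a listed thing).
The state is a dict: "time_s": time; "joints": joint angles; "qvel": joint speeds; "joint_efforts": joint torques, N m; "tool_pos": TCP position; "tcp_rot": TCP orientation; "force": force on the tool from outside, world axes, zero at the start; "torque": the same for the moment, N m; "width": finger opening in m.
Only numpy, scipy, OpenCV 4.12 (cv2) and the standard library are available. Lean on these libraries where they do the work, as an engineer would, in place of code of your own. Each camera call takes 0.05 s, during which the arm holds its last target.

TASK

Line the four solder reels up on the aluminium strip in order of size, the biggest next to the red end block and the smallest next to the grey one, each standing upright and centred on its own mark. Let go of them all, and leave the flux tin, the tape roll and the heat sink where they are.

Things in the scene. Friction and masses are not known exactly. Their poses are not given: they have to be found in the camera images.
- white_centre (a point): Biggest solder reel: grey metal wire wound between white flanges, dark hub spot on top; a plain upright cylinder 56 mm in diameter and 52 mm high, about 420 g, standing loose on the bench. Point: its centre, 26 mm above its underside; z is its upright axis.
- blue_centre (a point): Second biggest solder reel: grey metal wire wound between blue flanges, dark hub spot on top; a plain upright cylinder 48 mm in diameter and 46 mm high, about 280 g, standing loose on the bench. Point: its centre, 23 mm above its underside; z is its upright axis.
- yellow_centre (a point): Second smallest solder reel: grey metal wire wound between yellow flanges, dark hub spot on top; a plain upright cylinder 40 mm in diameter and 40 mm high, about 170 g, standing loose on the bench. Point: its centre, 20 mm above its underside; z is its upright axis.
- black_centre (a point): Smallest solder reel: grey metal wire wound between black flanges, grey hub spot on top; a plain upright cylinder 32 mm in diameter and 34 mm high, about 90 g, standing loose on the bench. Point: its centre, 17 mm above its underside; z is its upright axis.
- strip: Fixed flat aluminium strip on the bench, 360 mm long (its y axis), 70 mm wide (its x axis) and 6 mm thick; the reels stand on its top face. Origin: centre of its underside. Four round marks (grey disc with white rim, 48 mm across, white dot in the middle) lie on its centre line at y = -108, -36, +36 and +108 mm, all alike. Its position and direction vary; it carries an end block at each end.
- red_end: Red end block fixed on one end of the strip, across it: 70 mm (strip's x) by 18 mm (strip's y) by 20 mm high. It sits at y = +165 or -165 mm of the strip, which end varies; an equal grey block sits at the other end. Origin: centre of its underside, 6 mm above the bench.
- flux_tin: Bystander: flat orange round tin, 40 mm across, 16 mm high, loose on the bench among the reels. Origin: centre of its underside.
- tape: Bystander: roll of tan tape lying flat, 60 mm across, hole 44 mm, 20 mm high, loose. Origin: centre of its underside.
- heat_sink: Bystander: dark finned heat sink, 50 x 56 mm, 26 mm high, loose. Origin: centre of its underside.
Mind the look-alikes: they are no part of the job. Leave any orange or pink look-alike of the part that bears black_centre alone. Leave any brown look-alike of the part that bears yellow_centre alone.

How it is judged:
By the outcome, as a careful person would: the job done as asked, in the order asked, and still so for the second after the job is handed in, with the robot touching nothing.
It also fails if it takes over 109 s, if anything falls off the work surface, if the arm or the gripper's body presses on something with over 40 N, if the wrist force passes 120 N, or if a joint passes its speed limit or range.

## Working session

There is one attempt and no reset: what is moved stays moved. The work goes in short steps, Python scripts to look and compute and a tool call to move; the robot and the scene stay as the last step left them, time stands still between calls to the robot, and variables do not carry over. Pictures are saved under pics/ and viewed, and the job is handed in when it is done.

Besides the shell and the picture viewer there is one more tool, called after ">>>" as name(argument=value, ...) on one line, values as JSON. play_rows: Moves the arm, as the interface text tells. Its arguments: {"type":"object","properties":{"targets":{"type":"array"},"newtons":{"type":"number"}},"required":["targets"]}

```bash
mkdir -p pics
python3 - <<'E'
from workcell import manip
import cv2
s=manip.read_state();print(s)
for n in("top","side"):
    im=manip.snapshot(n);cv2.imwrite(f"pics/{n}0.png",im[:,:,::-1]);c=manip.camera_info(n);print(n,c)
print(manip.camera_info("wrist"))
E
```

```text
{'time_s': 0.0, 'joints': array([ 1.15576056,  0.53715538, -0.0044109 ,  1.53888713,  0.00260789,
        1.06731677, -0.07120281]), 'qvel': array([ 0.00019812, -0.00115381, -0.00044188, -0.00055698,  0.00018427,
       -0.00135686, -0.00040001]), 'joint_efforts': array([-4.85206219e-04, -5.70988333e+01,  9.90673564e-01, -2.51600486e+01,
       -5.61994978e-02,  1.81268225e-02,  1.87931423e-04]), 'tool_pos': array([ 0.22192124, -0.61027063,  0.23784089]), 'tcp_rot': array([ 8.19099834e-01, -5.73650318e-01, -7.61726401e-04, -4.41759268e-04]), 'force': array([-0.3245683 , -0.57907918,  0.33676411]), 'torque': array([ 0.09056133, -0.02884136, -0.00424284]), 'width': 0.08829948198711648}
top {'fx': 432.6233095060273, 'fy': 432.6233095060273, 'cx': 247.0286052350609, 'cy': 192.517469228547, 'R': array([[-0.01306681, -0.99988723, -0.0074023 ],
       [-0.98977077,  0.0139857 , -0.14197969],
       [ 0.1420672 ,  0.00547136, -0.98984189]]), 't': array([0.00624271, 0.51947351, 1.17146783])}
side {'fx': 426.25314176836616, 'fy': 426.25314176836616, 'cx': 252.22996084116744, 'cy': 193.79344544684267, 'R': array([[-0.96533705, -0.25998456,  0.02307386],
       [-0.17724461,  0.58808206, -0.78914121],
       [ 0.1915952 , -0.76587696, -0.61377826]]), 't': array([0.4901913 , 0.14316552, 1.08905876])}
{'fx': 307.85696138244253, 'fy': 307.85696138244253, 'cx': 256.2996414491765, 'cy': 196.77276993788533, 'tool_from_camera': array([[ 9.99998665e-01, -1.51225976e-03, -6.19124035e-04,
         3.15365006e-04],
       [ 1.62691862e-03,  9.56836651e-01,  2.90621708e-01,
        -7.55751443e-02],
       [ 1.52905054e-04, -2.90622327e-01,  9.56837833e-01,
        -1.45921632e-01],
       [ 0.00000000e+00,  0.00000000e+00,  0.00000000e+00,
         1.00000000e+00]])}
```

View pics/top0.png

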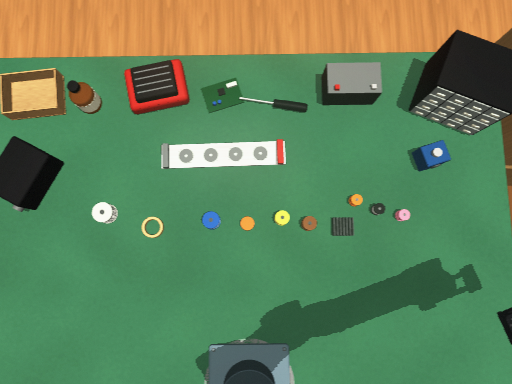

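View pics/side0.png

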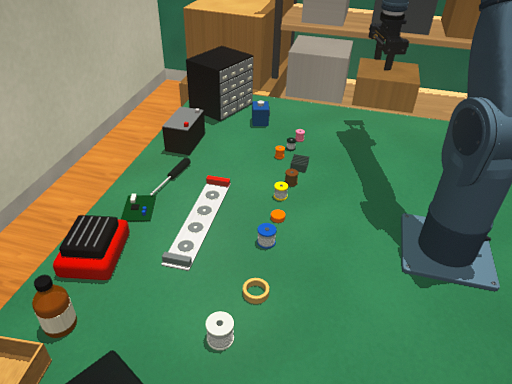

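```bash
cat > h.py <<'E'
from workcell import manip
import numpy as np, cv2
from scipy.spatial.transform import Rotation as Ro
def ray(cam,px,z,st=None):
    c=manip.camera_info(cam); r,cc=px
    d=np.array([(cc-c["cx"])/c["fx"],(r-c["cy"])/c["fy"],1.])
    if cam=="wrist":
        T=np.array(c["tool_from_camera"]);Rw=Ro.from_quat(st["tcp_rot"]).as_matrix()
        o=Rw@T[:3,3]+st["tool_pos"]; d=Rw@T[:3,:3]@d
    else:
        R=np.array(c["R"]);o=-R.T@c["t"];d=R.T@d
    return o+d*(z-o[2])/d[2]
def proj(cam,X,st=None):
    c=manip.camera_info(cam);X=np.array(X,float)
    if cam=="wrist":
        T=np.array(c["tool_from_camera"]);Rw=Ro.from_quat(st["tcp_rot"]).as_matrix()
        p=T[:3,:3].T@(Rw.T@(X-st["tool_pos"])-T[:3,3])
    else: p=np.array(c["R"])@X+c["t"]
    return np.array([c["fy"]*p[1]/p[2]+c["cy"],c["fx"]*p[0]/p[2]+c["cx"]])
E
python3 - <<'E'
from h import *
np.set_printoptions(precision=3,suppress=True)
Z=dict(white_centre=.026,blue_centre=.023,yellow_centre=.02,black_centre=.017,strip=0,red_end=.006,flux_tin=0,tape=0,heat_sink=0)
for n,z in Z.items():
    for d in manip.spot_point("top",n)[:4]:
        print(n,round(d["score"],2),np.round(d["pixel"],1),ray("top",d["pixel"],z))
im=manip.snapshot("top")
cr=cv2.resize(im[185:245,190:430],None,fx=3.3,fy=3.3,interpolation=cv2.INTER_CUBIC);cv2.imwrite("pics/crop1.png",cr[:,:,::-1])
E
```

```text
white_centre 0.67 [214.6 105.2] [0.464 0.398 0.026]
white_centre 0.58 [227.7 342.6] [ 0.418 -0.265  0.026]
blue_centre 0.64 [205.4 379.2] [ 0.48  -0.371  0.023]
blue_centre 0.49 [219.2 209.8] [0.447 0.105 0.023]
yellow_centre 0.59 [217.  281.8] [ 0.451 -0.097  0.02 ]
yellow_centre 0.56 [225.9 308.4] [ 0.425 -0.171  0.02 ]
black_centre 0.65 [217.2 401.1] [ 0.446 -0.433  0.017]
black_centre 0.47 [207.2 377.7] [ 0.475 -0.369  0.017]
black_centre 0.46 [200.7 354.7] [ 0.495 -0.305  0.017]
black_centre 0.22 [223.1 247.6] [ 0.436 -0.001  0.017]
strip 0.66 [156.2 222.9] [0.633 0.068 0.   ]
red_end 0.68 [218.5 211.4] [0.451 0.102 0.006]
red_end 0.42 [152.6 280.1] [ 0.64  -0.098  0.006]
flux_tin 0.71 [222.2 248. ] [ 0.439 -0.002  0.   ]
tape 0.67 [219.1 211.8] [0.45  0.101 0.   ]
tape 0.62 [229.4 150.7] [0.423 0.275 0.   ]
tape 0.21 [218.9 280.4] [ 0.447 -0.095  0.   ]
heat_sink 0.71 [226. 341.] [ 0.425 -0.267  0.   ]
```

View pics/crop1.png

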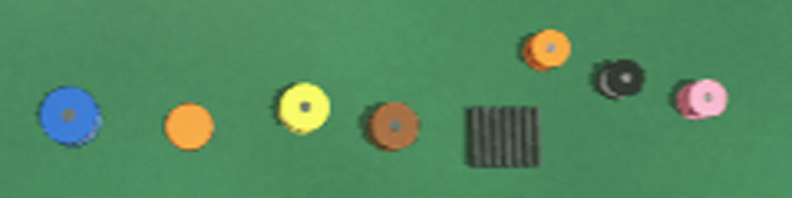

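>>> play_rows(targets=[[[-1,0,0,0,0,0,-6.6],[-1,0,0,0,0,0,-6.6],[-1,0,0,0,0,0,-6.6],[-1,0,0,0,0,0,-6.6],[-1,0,0,0,0,0,-6.6],[-1,0,0,0,0,0,-6.6],[-1,0,0,0,0,0,-6.6],[-1,0,0,0,0,0,-6.6],[-1,0,0,0,0,0,-6.6],[-1,0,0,0,0,0,-6.6],[-1,0,0,0,0,0,-6.4],[-1,0.03,-0.025,0,0,0,0],[-1,0.03,-0.025,0,0,0,0],[-1,0.03,-0.025,0,0,0,0],[-1,0.03,-0.025,0,0,0,0],[-1,0.03,-0.025,0,0,0,0],[-1,0.03,-0.025,0,0,0,0],[-1,0.03,-0.025,0,0,0,0],[-1,0.03,-0.025,0,0,0,0],[-1,0,-0.025,0,0,0,0]]])

```text
time_s: 2.27
tool_pos: [0.4586, -0.3723, 0.2391]
tcp_rot: [1.0, 0.024, 0.002, -0.0]
force: [0.6, 0.6, 0.6]
width: 0.0881
```

```bash
cat > look.py <<'E'
import sys
from h import *
np.set_printoptions(precision=4,suppress=True)
def look(tag,pts):
    st=manip.read_state();im=manip.snapshot("wrist").copy()
    print("tcp",st["tool_pos"],"yaw",Ro.from_quat(st["tcp_rot"]).as_matrix()[:,0], st["time_s"])
    raw=im.copy()
    for n,z in pts:
        for d in manip.spot_point("wrist",n)[:4]:
            print(n,round(d["score"],2),np.round(d["pixel"],1),ray("wrist",d["pixel"],z,st))
    cv2.imwrite(f"pics/{tag}.png",raw[:,:,::-1]);return st,raw
E
python3 - <<'E'
from look import *
look("w1",[("black_centre",.017),("heat_sink",0)])
E
```

```text
tcp [ 0.4586 -0.3723  0.2391] yaw [0.9989 0.0473 0.005 ] 2.2667
black_centre 0.97 [216.  250.1] [ 0.4551 -0.4347  0.017 ]
black_centre 0.71 [164.9 263.9] [ 0.4692 -0.3681  0.017 ]
black_centre 0.56 [109.5 293.3] [ 0.4996 -0.3021  0.017 ]
heat_sink 0.74 [ 79.2 231.4] [ 0.4264 -0.2715  0.    ]
```

View pics/w1.png

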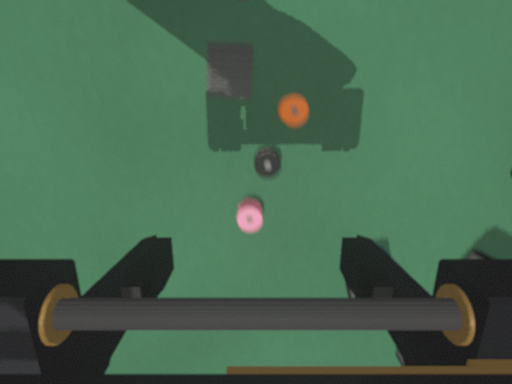

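Run:
```python
from h import *
im=cv2.imread("pics/w1.png")
st=dict(tool_pos=np.array([.4586,-.3723,.2391]),tcp_rot=manip.read_state()["tcp_rot"])
cr=im[135:245,220:320]
cr=cv2.resize(cr,None,fx=5,fy=5,interpolation=cv2.INTER_CUBIC)
def ring(c,r,z,col):
    for a in np.linspace(0,2*np.pi,60):
        p=proj("wrist",[c[0]+r*np.cos(a),c[1]+r*np.sin(a),z],st)
        cv2.circle(cr,(int((p[1]-220)*5+2),int((p[0]-135)*5+2)),1,col,-1)
ring((.4692,-.3681),.016,.034,(0,255,255))
ring((.4692,-.3681),.016,.0,(0,255,0))
ring((.4551,-.4347),.016,.034,(0,255,255))
cv2.imwrite("pics/c1.png",cr)
```

```text
(no output)
```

View pics/c1.png

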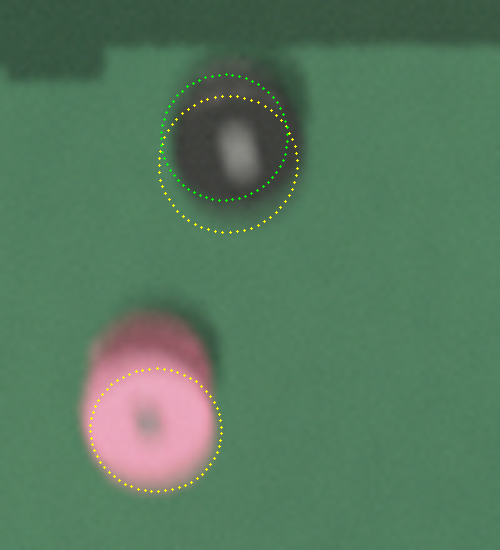

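>>> play_rows(targets=[[[-1,0.004,-0.002,0.03,0,0,0],[-1,0.004,-0.002,0.03,0,0,0],[-1,0.005,-0.002,0.03,0,0,0],[-1,0,0,0.025,0,0,0],[-1,0,0,0,0,0,0],[-1,0,0,0,0,0,0]]], newtons=20)

```text
time_s: 2.92
tool_pos: [0.4638, -0.3706, 0.123]
tcp_rot: [1.0, 0.02, -0.001, -0.0]
force: [0.7, 0.2, -0.5]
width: 0.0881
```

```bash
cat > circ.py <<'E'
from look import *
# fit reel: given guess, draw overlay; crop around
def overlay(tag,st,im,items,box=None,f=4):
    # items: (x,y,r,z)
    P=[proj("wrist",[x,y,z],st) for x,y,r,z in items]
    if box is None:
        r0,c0=int(P[0][0])-70,int(P[0][1])-70; box=(max(r0,0),max(c0,0),140,140)
    r0,c0,h,w=box
    cr=cv2.resize(im[r0:r0+h,c0:c0+w][:,:,::-1],None,fx=f,fy=f,interpolation=cv2.INTER_CUBIC)
    for (x,y,r,z) in items:
        for a in np.linspace(0,2*np.pi,90):
            p=proj("wrist",[x+r*np.cos(a),y+r*np.sin(a),z],st)
            cv2.circle(cr,(int((p[1]-c0+.5)*f),int((p[0]-r0+.5)*f)),1,(0,255,255),-1)
        p=proj("wrist",[x,y,z],st);cv2.circle(cr,(int((p[1]-c0+.5)*f),int((p[0]-r0+.5)*f)),2,(0,255,0),-1)
    cv2.imwrite(f"pics/{tag}.png",cr)
E
python3 - <<'E'
from circ import *
st,im=look("w2",[("black_centre",.017)])
overlay("c2",st,im,[(.4713,-.3653,.016,.034)])
E
```

```text
tcp [ 0.4638 -0.3706  0.123 ] yaw [ 0.9992  0.0397 -0.0024] 2.9167
black_centre 0.9 [259.  242.5] [ 0.4537 -0.4317  0.017 ]
black_centre 0.89 [113.9 301. ] [ 0.4967 -0.3023  0.017 ]
black_centre 0.86 [194.9 266.5] [ 0.4726 -0.37    0.017 ]
```

View pics/c2.png

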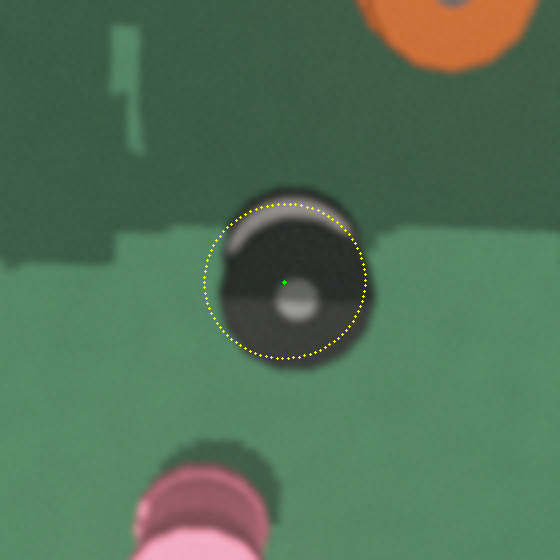

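View pics/w2.png

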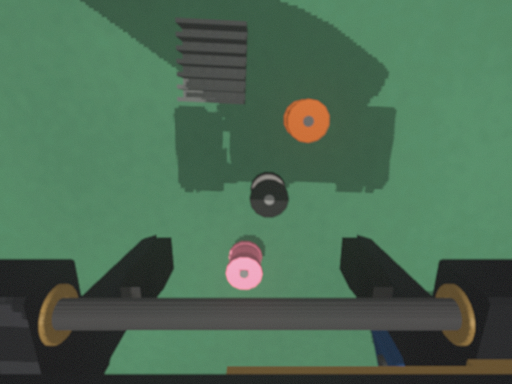

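>>> play_rows(targets=[[[-1,0.005,-0.001,0.01,0,0,0],[-1,0.005,-0.001,0.02,0,0,0],[-1,0,0,0.03,0,0,0],[-1,0,0,0.01,0,0,0],[-1,0,0,0,0,0,0],[-1,0,0,0,0,0,0],[-1,0,0,0,0,0,0]]])

```text
time_s: 3.6
tool_pos: [0.4761, -0.3679, 0.0552]
tcp_rot: [1.0, 0.021, 0.001, 0.001]
force: [0.2, 0.0, 0.2]
width: 0.088
```

Run:
```python
from circ import *
st,im=look("w3",[("black_centre",.017)])
overlay("c3",st,im,[(.4736,-.3682,.016,.034)])
```

```text
tcp [ 0.4761 -0.3679  0.0552] yaw [0.9991 0.0413 0.0018] 3.6
black_centre 0.86 [226.6 247.4] [ 0.4709 -0.3691  0.017 ]
black_centre 0.57 [125.6 297.2] [ 0.498  -0.3045  0.017 ]
```

View pics/c3.png

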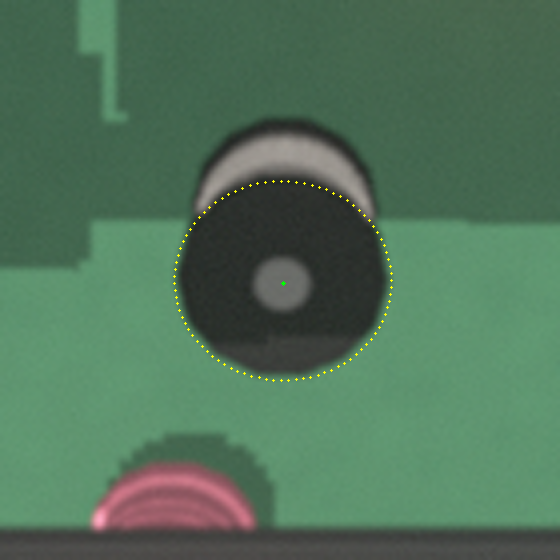

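>>> play_rows(targets=[[[-1,-0.002,0,0.02,0,0,0],[-1,0,0,0.02,0,0,0],[-1,0,0,0.008,0,0,0],[-1,0,0,0,0,0,0],[-1,0,0,0,0,0,0],[1,0,0,0,0,0,0],[1,0,0,0,0,0,0],[1,0,0,0,0,0,0],[1,0,0,0,0,0,0],[1,0,0,0,0,0,0],[1,0,0,0,0,0,0],[1,0,0,0,0,0,0],[1,0,0,0,0,0,0]]])

```text
time_s: 4.78
tool_pos: [0.4732, -0.3672, 0.0057]
tcp_rot: [1.0, 0.021, -0.0, 0.0]
force: [-0.8, -0.0, -0.6]
width: 0.0368
```

>>> play_rows(targets=[[[1,0,0,0,0,0,0],[1,0,0,0,0,0,0],[1,0,0,-0.01,0,0,0],[1,0,0,-0.03,0,0,0],[1,0,0,-0.035,0,0,0],[1,0,0,-0.035,0,0,0],[1,0.01,-0.02,-0.03,0,0,0],[1,0.01,-0.035,-0.03,0,0,0],[1,0.01,-0.035,-0.03,0,0,0],[1,0.01,-0.035,-0.03,0,0,0],[1,0.01,-0.035,0,0,0,0],[1,0.01,-0.035,0,0,0,0],[1,0.01,-0.035,0,0,0,0],[1,0.01,-0.035,0,0,0,0],[1,0.01,-0.035,0,0,0,0],[1,0.01,-0.035,0,0,0,0],[1,0.01,-0.035,0,0,0,0],[1,0.01,-0.035,0,0,0,0],[1,0.01,-0.035,0,0,0,0],[1,0,-0.03,0,0,0,0]]])

```text
time_s: 6.45
tool_pos: [0.5814, 0.0984, 0.226]
tcp_rot: [1.0, 0.021, 0.001, -0.001]
force: [0.4, 0.2, -0.6]
width: 0.0311
```

>>> play_rows(targets=[[[1,0,0,0,0,0,0],[1,0,0,0,0,0,0],[1,0,0,0,0,0,0]]])

```text
time_s: 6.7
tool_pos: [0.5804, 0.0945, 0.2254]
tcp_rot: [1.0, 0.021, -0.0, 0.001]
force: [0.4, -0.6, -2.1]
width: 0.0314
```

Run:
```python
from circ import *
st,im=look("w4",[("strip",0),("red_end",.006)])
print(st["width"])
```

```text
tcp [0.5804 0.0945 0.2254] yaw [ 0.9991  0.0414 -0.0002] 6.7
strip 0.93 [192.3 304.3] [0.6423 0.0647 0.    ]
0.03137495364350824
```

View pics/w4.png

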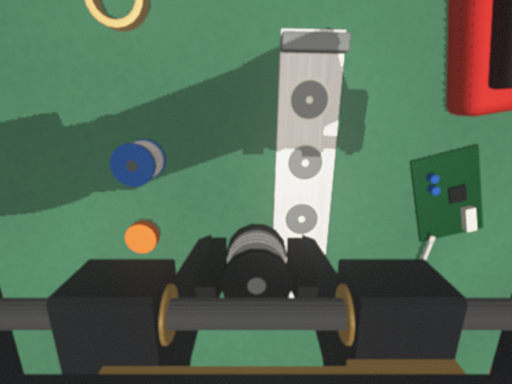

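Run:
```python
from circ import *
im=cv2.imread("pics/w4.png")[:,:,::-1];st=manip.read_state()
cv2.imwrite("pics/c4.png",cv2.resize(im[60:245,260:360],None,fx=3.2,fy=3.2,interpolation=cv2.INTER_CUBIC)[:,:,::-1])
P=[ray("wrist",p,.006,st) for p in[(99.5,309.5),(162,305),(219,301)]]
print(P,np.diff(P,axis=0),[np.linalg.norm(d) for d in np.diff(P,axis=0)])
print("blue",ray("wrist",(166,132),.046,st))
```

```text
[array([0.6382, 0.1745, 0.006 ]), array([0.6391, 0.1031, 0.006 ]), array([0.6401, 0.03  , 0.006 ])] [[ 0.0009 -0.0715  0.    ]
 [ 0.001  -0.073   0.    ]] [np.float64(0.07146067513124868), np.float64(0.07305542498128359)]
blue [0.4475 0.099  0.046 ]
```

View pics/c4.png

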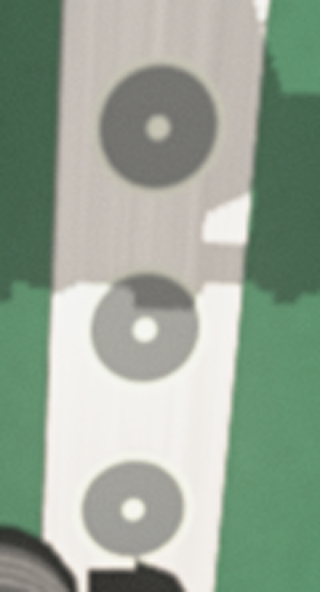

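>>> play_rows(targets=[[[1,0.015,-0.02,0,0,0,0],[1,0.015,-0.02,0,0,0,0],[1,0.015,-0.02,0.02,0,0,0],[1,0.016,-0.018,0.03,0,0,0],[1,0,0,0.03,0,0,0],[1,0,0,0.03,0,0,0],[1,0,0,0.02,0,0,0],[1,0,0,0.01,0,0,0],[1,0,0,0,0,0,0],[1,0,0,0,0,0,0],[1,0,0,0,0,0,0]]])

```text
time_s: 7.77
tool_pos: [0.6395, 0.1759, 0.0871]
tcp_rot: [1.0, 0.02, 0.001, -0.0]
force: [-0.5, 0.2, -0.7]
width: 0.0312
```

Run:
```python
from circ import *
st,im=look("w5",[])
x,y,z=st["tool_pos"]
overlay("c5",st,im,[(x,y-.001,.016,z+.0283),(.6384,.1743,.024,.006),(.639,.1025,.024,.006)],box=(70,150,200,200),f=3)
```

```text
tcp [0.6395 0.1759 0.0871] yaw [0.9992 0.0409 0.0027] 7.7667
```

View pics/c5.png

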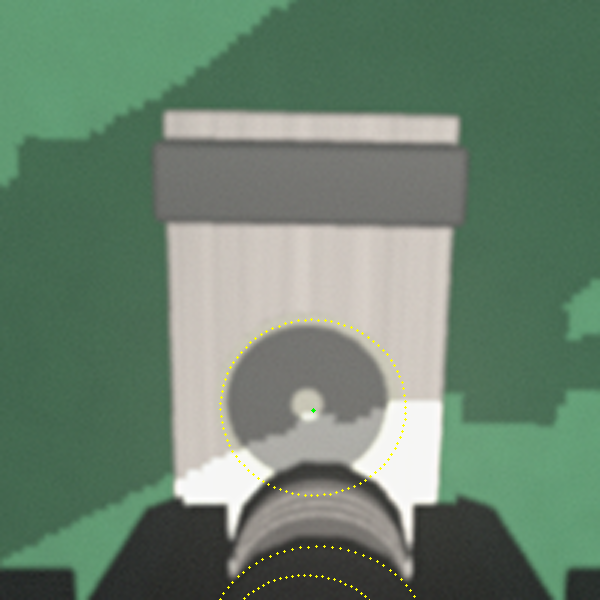

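>>> play_rows(targets=[[[1,-0.002,-0.001,0.02,0,0,0],[1,0,0,0.02,0,0,0],[1,0,0,0.02,0,0,0],[1,0,0,0.008,0,0,0],[1,0,0,0,0,0,0],[1,0,0,0,0,0,0],[1,0,0,0,0,0,0]]])

```text
time_s: 8.4
tool_pos: [0.6374, 0.1773, 0.019]
tcp_rot: [1.0, 0.021, 0.001, -0.0]
force: [-0.3, 0.4, -0.4]
width: 0.0312
```

>>> play_rows(targets=[[[1,0,0.001,0.004,0,0,0],[1,0,0,0.003,0,0,0],[1,0,0,0,0,0,0],[1,0,0,0,0,0,0],[-1,0,0,0,0,0,0],[-1,0,0,0,0,0,0],[-1,0,0,0,0,0,0],[-1,0,0,0,0,0,0],[-1,0,0,0,0,0,0],[-1,0,0,0,0,0,0],[-1,0,0,-0.02,0,0,0],[-1,0,0,-0.03,0,0,0],[-1,0,0,-0.03,0,0,0],[-1,0,0,-0.01,0,0,0],[-1,0,0,0,0,0,0],[-1,0,0,0,0,0,0],[-1,0,0,0,0,0,0]]])

```text
time_s: 9.82
tool_pos: [0.6351, 0.1752, 0.0984]
tcp_rot: [1.0, 0.021, -0.001, 0.001]
force: [-0.4, -0.0, 0.1]
width: 0.088
```

Run:
```python
from circ import *
st,im=look("w6",[("black_centre",.023)])
overlay("c6",st,im,[(.6372,.1757,.016,.04),(.6372,.1757,.024,.006)],box=(90,160,200,200),f=3)
```

```text
tcp [0.6351 0.1752 0.0984] yaw [ 0.9991  0.0417 -0.0026] 9.8167
black_centre 0.79 [208.1 259.3] [0.6377 0.174  0.023 ]
```

View pics/c6.png

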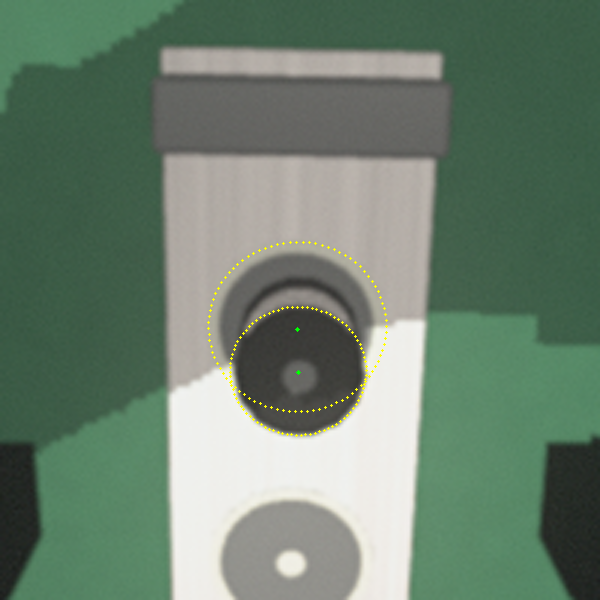

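>>> play_rows(targets=[[[-1,-0.011,0.015,-0.01,0,0,0],[-1,-0.021,0.029,-0.01,0,0,0],[-1,-0.021,0.029,0,0,0,0],[-1,-0.021,0.029,0,0,0,0],[-1,-0.021,0.029,0,0,0,0],[-1,-0.021,0.029,0,0,0,0],[-1,-0.021,0.029,0,0,0,0],[-1,-0.021,0.029,0,0,0,0],[-1,-0.021,0.029,0,0,0,0],[-1,-0.015,0.017,0,0,0,0],[-1,0,0,0,0,0,0],[-1,0,0,0,0,0,0],[-1,0,0,0,0,0,0],[-1,0,0,0,0,0,0]]])

```text
time_s: 11.08
tool_pos: [0.4543, -0.0946, 0.1201]
tcp_rot: [1.0, 0.022, 0.0, -0.0]
force: [-0.6, 0.3, -0.6]
width: 0.0883
```

Run:
```python
from circ import *
st=dict(tool_pos=np.array([0.6351,0.1752,0.0984]),tcp_rot=Ro.from_matrix(Ro.from_quat([1.0,0.021,-0.001,0.001]).as_matrix()).as_quat())
print("M2",ray("wrist",(277.5,256.5),.006,st))
st,im=look("w7",[("yellow_centre",.02)])
overlay("c7",st,im,[(.451,-.097,.02,.04)],box=(90,130,200,260),f=3)
```

```text
M2 [0.6384 0.1034 0.006 ]
tcp [ 0.4543 -0.0946  0.1201] yaw [0.999  0.0437 0.0005] 11.0833
yellow_centre 0.87 [200.3 254.8] [ 0.4536 -0.0973  0.02  ]
yellow_centre 0.61 [275.6 228.9] [ 0.4331 -0.1697  0.02  ]
```

View pics/c7.png

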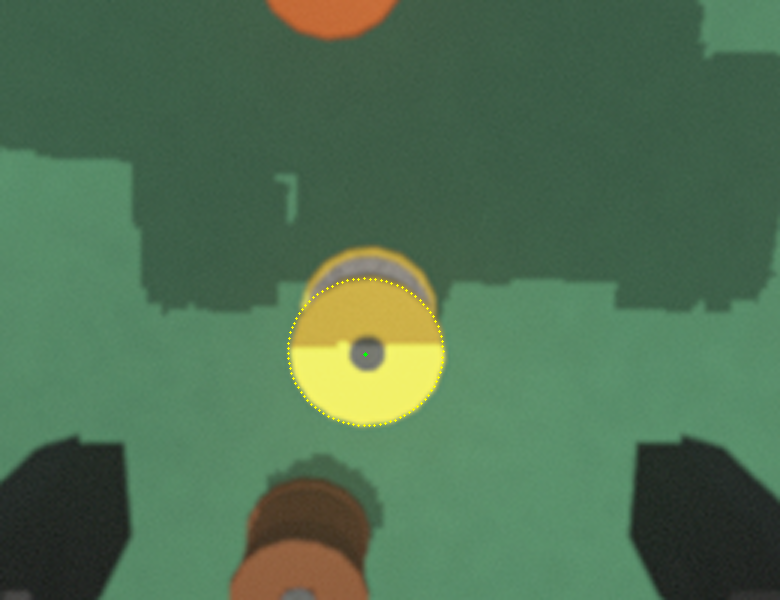

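>>> play_rows(targets=[[[-1,-0.003,0.002,0.02,0,0,0],[-1,0,0,0.03,0,0,0],[-1,0,0,0.03,0,0,0],[-1,0,0,0.02,0,0,0],[-1,0,0,0.008,0,0,0],[-1,0,0,0,0,0,0],[-1,0,0,0,0,0,0],[-1,0,0,0,0,0,0]]])

```text
time_s: 11.85
tool_pos: [0.4516, -0.098, 0.0133]
tcp_rot: [1.0, 0.021, 0.001, 0.0]
force: [-0.3, -0.4, 0.6]
width: 0.0881
```

>>> play_rows(targets=[[[-1,0,-0.001,0.004,0,0,0],[-1,0,0,0.003,0,0,0],[-1,0,0,0,0,0,0],[1,0,0,0,0,0,0],[1,0,0,0,0,0,0],[1,0,0,0,0,0,0],[1,0,0,0,0,0,0],[1,0,0,0,0,0,0],[1,0,0,0,0,0,0],[1,0,0,0,0,0,0],[1,0,0,0,0,0,0],[1,0,0,0,0,0,0],[1,0,0,0,0,0,0]]], newtons=25)

```text
time_s: 12.93
tool_pos: [0.4505, -0.0971, 0.0052]
tcp_rot: [1.0, 0.021, 0.0, 0.0]
force: [0.9, 1.0, -0.2]
width: 0.0395
```

>>> play_rows(targets=[[[1,0,0,-0.01,0,0,0],[1,0,0,-0.03,0,0,0],[1,0,0,-0.035,0,0,0],[1,0.01,-0.01,-0.02,0,0,0],[1,0.025,-0.024,0,0,0,0],[1,0.025,-0.024,0,0,0,0],[1,0.025,-0.024,0,0,0,0],[1,0.025,-0.024,0,0,0,0],[1,0.025,-0.024,0,0,0,0],[1,0.025,-0.024,0,0,0,0],[1,0.025,-0.024,0,0,0,0],[1,0.01,-0.014,0,0,0,0],[1,0,0,0,0,0,0],[1,0,0,0,0,0,0],[1,0,0,0,0,0,0],[1,0,0,0,0,0,0]]])

```text
time_s: 14.27
tool_pos: [0.6365, 0.1008, 0.1002]
tcp_rot: [1.0, 0.02, -0.001, 0.001]
force: [-0.7, 1.2, -0.4]
width: 0.0394
```

Run:
```python
from circ import *
st,im=look("w8",[])
overlay("c8",st,im,[(.6372,.1757,.024,.006),(.6372,.1757,.016,.04),(.6384,.1034,.024,.006)],box=(20,150,230,200),f=3)
```

```text
tcp [0.6365 0.1008 0.1002] yaw [ 0.9992  0.04   -0.0011] 14.2667
```

View pics/c8.png

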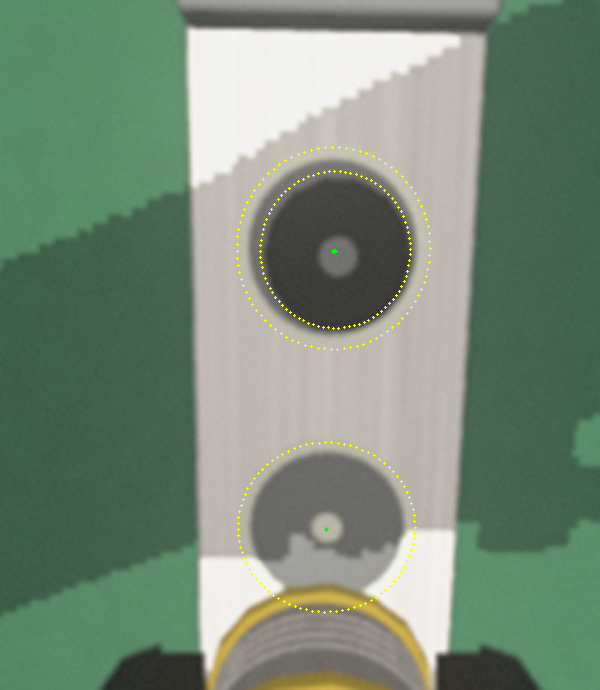

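>>> play_rows(targets=[[[1,0.001,-0.002,0.01,0,0,0],[1,0.001,-0.001,0.03,0,0,0],[1,0,0,0.025,0,0,0],[1,0,0,0.01,0,0,0],[1,0,0,0.005,0,0,0],[1,0,0,0,0,0,0],[1,0,0,0,0,0,0],[1,0,0,0,0,0,0]]])

```text
time_s: 14.98
tool_pos: [0.6403, 0.1061, 0.0217]
tcp_rot: [1.0, 0.021, 0.001, -0.0]
force: [-0.4, -0.4, -0.5]
width: 0.0394
```

>>> play_rows(targets=[[[1,-0.002,0.002,0.003,0,0,0],[1,0,0,0.001,0,0,0],[1,0,0,0,0,0,0],[1,0,0,0,0,0,0]]])

```text
time_s: 15.32
tool_pos: [0.6373, 0.1037, 0.0164]
tcp_rot: [1.0, 0.021, 0.0, 0.0]
force: [-0.6, -0.0, -1.3]
width: 0.0396
```

>>> play_rows(targets=[[[1,0,0,0,0,0,0]]])

```text
time_s: 15.4
tool_pos: [0.6374, 0.1039, 0.0164]
tcp_rot: [1.0, 0.021, 0.0, -0.0]
force: [1.2, -0.6, -1.3]
width: 0.0394
```

Down 4 mm, release, rise and look.

>>> play_rows(targets=[[[1,0.001,0,0.003,0,0,0],[1,0,0,0.001,0,0,0],[1,0,0,0,0,0,0],[1,0,0,0,0,0,0],[-1,0,0,0,0,0,0],[-1,0,0,0,0,0,0],[-1,0,0,0,0,0,0],[-1,0,0,0,0,0,0],[-1,0,0,0,0,0,0],[-1,0,0,0,0,0,0],[-1,0,0,-0.02,0,0,0],[-1,0,0,-0.03,0,0,0],[-1,0,0,-0.03,0,0,0],[-1,0,0,-0.03,0,0,0],[-1,0,0,0,0,0,0],[-1,0,0,0,0,0,0],[-1,0,0,0,0,0,0]]])

```text
time_s: 16.82
tool_pos: [0.6378, 0.1035, 0.1217]
tcp_rot: [1.0, 0.021, -0.0, 0.0]
force: [0.4, -0.4, -1.4]
width: 0.0881
```

Run:
```python
from circ import *
st,im=look("w9",[("yellow_centre",.026)])
overlay("c9",st,im,[(.6384,.1037,.02,.046),(.6384,.1037,.024,.006)],box=(60,150,200,200),f=3)
```

```text
tcp [0.6378 0.1035 0.1217] yaw [ 0.9991  0.0416 -0.0007] 16.8167
yellow_centre 0.62 [197.  258.3] [0.6397 0.105  0.026 ]
```

View pics/c9.png

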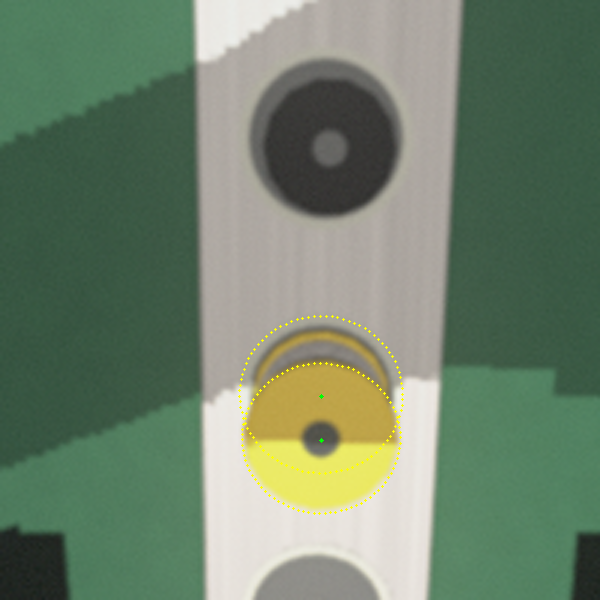

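>>> play_rows(targets=[[[-1,-0.015,0,0,0,0,0],[-1,-0.025,0,0,0,0,0],[-1,-0.025,0,0,0,0,0],[-1,-0.025,0,0,0,0,0],[-1,-0.025,-0.001,0,0,0,0],[-1,-0.025,-0.001,0,0,0,0],[-1,-0.025,-0.001,0,0,0,0],[-1,-0.02,0,0,0,0,0],[-1,-0.005,0,0,0,0,0],[-1,0,0,0,0,0,0],[-1,0,0,0,0,0,0],[-1,0,0,0,0,0,0]]])

```text
time_s: 17.92
tool_pos: [0.4496, 0.099, 0.1221]
tcp_rot: [1.0, 0.021, 0.0, -0.0]
force: [0.0, 0.5, -0.1]
width: 0.0883
```

Run:
```python
from circ import *
st,im=look("w10",[("blue_centre",.023)])
overlay("c10",st,im,[(.4475,.099,.024,.046)],box=(90,150,200,200),f=3)
```

```text
tcp [0.4496 0.099  0.1221] yaw [0.9992 0.041  0.0008] 17.9167
blue_centre 0.83 [194. 248.] [0.4431 0.1018 0.023 ]
```

View pics/c10.png

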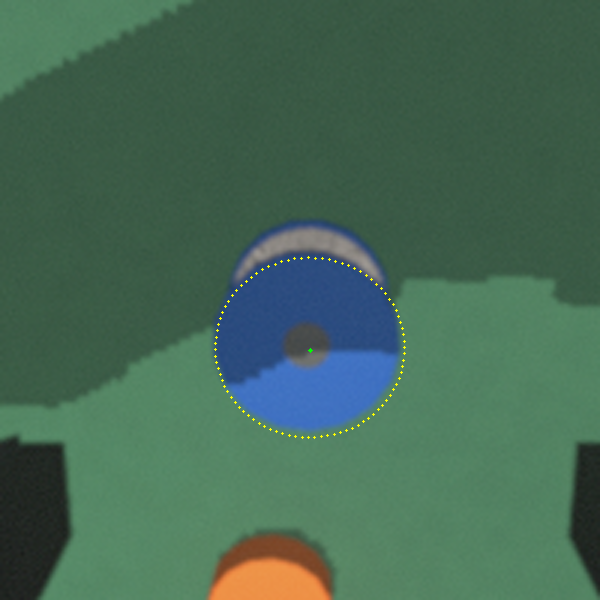

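>>> play_rows(targets=[[[-1,-0.003,-0.001,0.02,0,0,0],[-1,0,0,0.03,0,0,0],[-1,0,0,0.03,0,0,0],[-1,0,0,0.02,0,0,0],[-1,0,0,0.007,0,0,0],[-1,0,0,0,0,0,0],[-1,0,0,0,0,0,0],[-1,0,0,0,0,0,0]]])

```text
time_s: 18.68
tool_pos: [0.4464, 0.1001, 0.0163]
tcp_rot: [1.0, 0.021, 0.001, -0.0]
force: [0.8, 0.6, -0.3]
width: 0.0878
```

>>> play_rows(targets=[[[-1,0,0,0.006,0,0,0],[-1,0,0,0.003,0,0,0],[-1,0,0,0,0,0,0],[1,0,0,0,0,0,0],[1,0,0,0,0,0,0],[1,0,0,0,0,0,0],[1,0,0,0,0,0,0],[1,0,0,0,0,0,0],[1,0,0,0,0,0,0],[1,0,0,0,0,0,0],[1,0,0,0,0,0,0],[1,0,0,0,0,0,0]]], newtons=30)

```text
time_s: 19.68
tool_pos: [0.4454, 0.0998, 0.0063]
tcp_rot: [1.0, 0.021, 0.0, -0.0]
force: [0.8, 0.3, 0.4]
width: 0.0473
```

>>> play_rows(targets=[[[1,0,0,-0.01,0,0,0],[1,0,0,-0.03,0,0,0],[1,0,0,-0.035,0,0,0],[1,0.01,0.005,-0.025,0,0,0],[1,0.024,0.01,0,0,0,0],[1,0.024,0.01,0,0,0,0],[1,0.024,0.01,0,0,0,0],[1,0.024,0.01,0,0,0,0],[1,0.024,0.01,0,0,0,0],[1,0.024,0.01,0,0,0,0],[1,0.024,0.01,0,0,0,0],[1,0.013,0,0,0,0,0],[1,0,0,0,0,0,0],[1,0,0,0,0,0,0],[1,0,0,0,0,0,0],[1,0,0,0,0,0,0]]])

```text
time_s: 21.02
tool_pos: [0.6377, 0.0333, 0.1061]
tcp_rot: [1.0, 0.021, -0.001, -0.0]
force: [-0.9, -0.2, -3.6]
width: 0.0476
```

Run:
```python
from circ import *
st,im=look("w11",[])
overlay("c11",st,im,[(.6395,.0315,.024,.006),(.6384,.1037,.02,.046)],box=(20,150,200,200),f=3)
```

```text
tcp [0.6377 0.0333 0.1061] yaw [ 0.9991  0.0429 -0.0017] 21.0167
```

View pics/c11.png

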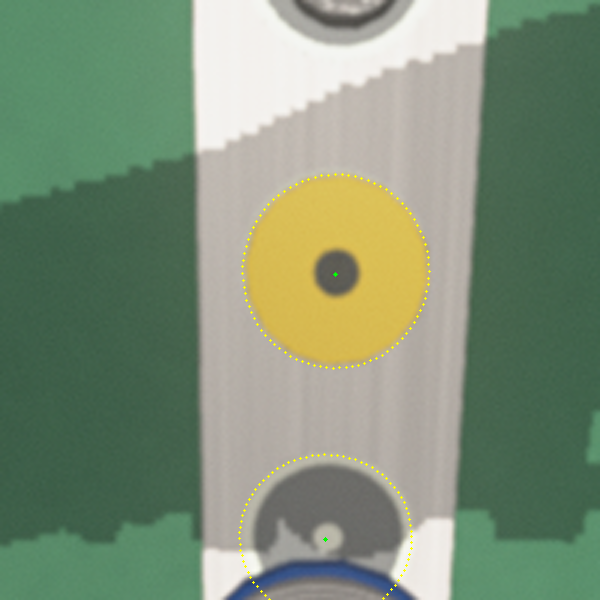

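>>> play_rows(targets=[[[1,0.001,0.001,0.01,0,0,0],[1,0.0015,0,0.03,0,0,0],[1,0,0,0.025,0,0,0],[1,0,0,0.012,0,0,0],[1,0,0,0.005,0,0,0],[1,0,0,0,0,0,0],[1,0,0,0,0,0,0],[1,0,0,0,0,0,0]]])

```text
time_s: 21.73
tool_pos: [0.6429, 0.0322, 0.0257]
tcp_rot: [1.0, 0.021, 0.001, -0.0]
force: [0.1, 0.7, -3.5]
width: 0.0474
```

>>> play_rows(targets=[[[1,-0.0025,0,0.005,0,0,0],[1,0,0,0.003,0,0,0],[1,0,0,0,0,0,0],[1,0,0,0,0,0,0],[1,0,0,0,0,0,0]]])

```text
time_s: 22.15
tool_pos: [0.6393, 0.0318, 0.0163]
tcp_rot: [1.0, 0.021, 0.0, -0.0]
force: [-0.3, -0.4, -3.0]
width: 0.0472
```

>>> play_rows(targets=[[[1,0.001,0,0.002,0,0,0],[1,0,0,0.001,0,0,0],[1,0,0,0,0,0,0],[1,0,0,0,0,0,0],[-1,0,0,0,0,0,0],[-1,0,0,0,0,0,0],[-1,0,0,0,0,0,0],[-1,0,0,0,0,0,0],[-1,0,0,0,0,0,0],[-1,0,0,0,0,0,0],[-1,0,0,-0.02,0,0,0],[-1,0,0,-0.03,0,0,0],[-1,0,0,-0.03,0,0,0],[-1,0,0,-0.03,0,0,0],[-1,0,0,0,0,0,0],[-1,0,0,0,0,0,0],[-1,0,0,0,0,0,0]]])

```text
time_s: 23.57
tool_pos: [0.6398, 0.0316, 0.1227]
tcp_rot: [1.0, 0.021, -0.0, 0.0]
force: [-0.0, -0.2, -0.1]
width: 0.0881
```

Run:
```python
from circ import *
st,im=look("w12",[("blue_centre",.029)])
overlay("c12",st,im,[(.6402,.032,.024,.052),(.6402,.032,.024,.006)],box=(60,150,200,200),f=3)
```

```text
tcp [0.6398 0.0316 0.1227] yaw [ 0.9991  0.0416 -0.0008] 23.5667
blue_centre 0.58 [198.8 257.2] [0.6408 0.0321 0.029 ]
```

View pics/c12.png

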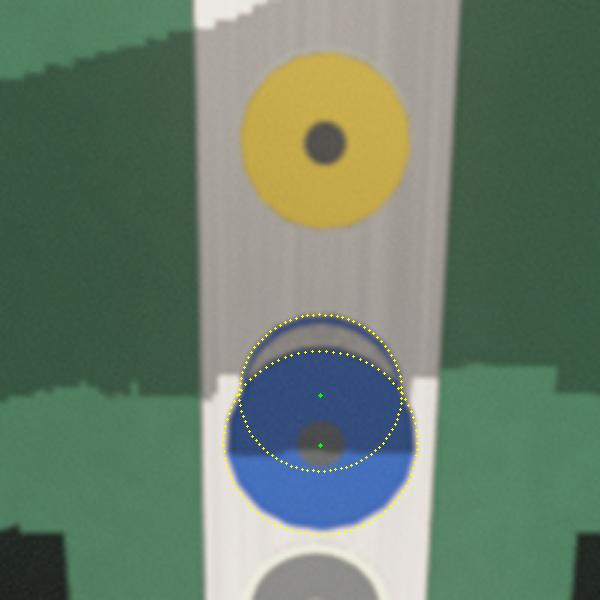

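>>> play_rows(targets=[[[-1,-0.006,-0.013,-0.01,0,0,0],[-1,-0.012,-0.027,0,0,0,0],[-1,-0.012,-0.028,0,0,0,0],[-1,-0.012,-0.028,0,0,0,0],[-1,-0.012,-0.028,0,0,0,0],[-1,-0.012,-0.028,0,0,0,0],[-1,-0.012,-0.028,0,0,0,0],[-1,-0.012,-0.028,0,0,0,0],[-1,-0.012,-0.028,0,0,0,0],[-1,-0.012,-0.028,0,0,0,0],[-1,-0.012,-0.028,0,0,0,0],[-1,-0.012,-0.028,0,0,0,0],[-1,-0.012,-0.028,0,0,0,0],[-1,-0.012,-0.015,0,0,0,0],[-1,-0.009,-0.01,0,0,0,0],[-1,0,0,0,0,0,0],[-1,0,0,0,0,0,0],[-1,0,0,0,0,0,0]]])

```text
time_s: 25.17
tool_pos: [0.455, 0.3956, 0.133]
tcp_rot: [1.0, 0.02, 0.0, 0.001]
force: [0.0, 0.2, 0.2]
width: 0.0881
```

Run:
```python
from circ import *
st,im=look("w13",[("white_centre",.026)])
overlay("c13",st,im,[(.464,.398,.028,.052)],box=(90,150,200,200),f=3)
```

```text
tcp [0.455  0.3956 0.133 ] yaw [0.9992 0.0397 0.0004] 25.1667
white_centre 0.63 [196.2 276.1] [0.4725 0.3948 0.026 ]
```

View pics/c13.png

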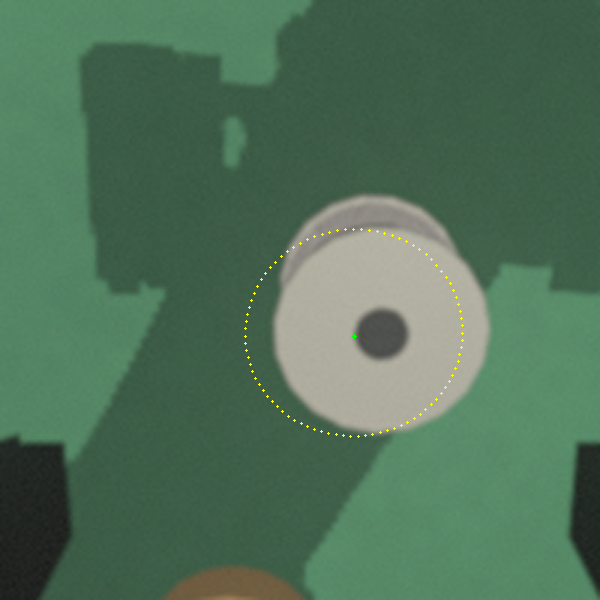

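>>> play_rows(targets=[[[-1,0.006,-0.001,0,0,0,0],[-1,0.006,-0.001,0,0,0,0],[-1,0.004,-0.001,0.02,0,0,0],[-1,0,0,0.03,0,0,0],[-1,0,0,0.01,0,0,0],[-1,0,0,0,0,0,0],[-1,0,0,0,0,0,0],[-1,0,0,0,0,0,0]]])

```text
time_s: 25.93
tool_pos: [0.4704, 0.4018, 0.0745]
tcp_rot: [1.0, 0.021, 0.001, -0.001]
force: [-0.4, 0.5, 1.0]
width: 0.0882
```

Run:
```python
from circ import *
st,im=look("w14",[])
overlay("c14",st,im,[(.4706,.3988,.028,.052)],box=(130,150,200,200),f=3)
```

```text
tcp [0.4704 0.4018 0.0745] yaw [0.9991 0.0415 0.0012] 25.9333
```

View pics/c14.png

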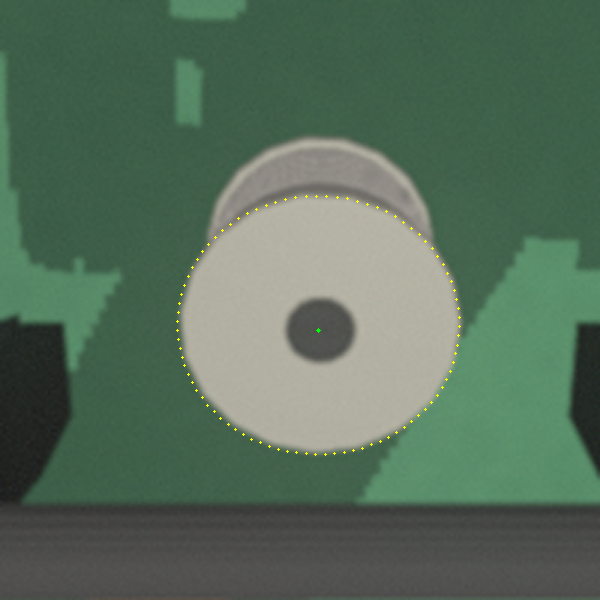

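>>> play_rows(targets=[[[-1,0,0.003,0.015,0,0,0],[-1,0,0,0.025,0,0,0],[-1,0,0,0.015,0,0,0],[-1,0,0,0.006,0,0,0],[-1,0,0,0,0,0,0],[-1,0,0,0,0,0,0],[-1,0,0,0,0,0,0]]])

```text
time_s: 26.57
tool_pos: [0.4704, 0.3989, 0.0134]
tcp_rot: [1.0, 0.021, 0.001, -0.001]
force: [-0.1, 0.8, -0.1]
width: 0.0877
```

>>> play_rows(targets=[[[-1,0,0,0.005,0,0,0],[-1,0,0,0,0,0,0],[-1,0,0,0,0,0,0],[1,0,0,0,0,0,0],[1,0,0,0,0,0,0],[1,0,0,0,0,0,0],[1,0,0,0,0,0,0],[1,0,0,0,0,0,0],[1,0,0,0,0,0,0],[1,0,0,0,0,0,0],[1,0,0,0,0,0,0]]], newtons=40)

```text
time_s: 27.48
tool_pos: [0.47, 0.3981, 0.0072]
tcp_rot: [1.0, 0.021, 0.0, -0.0]
force: [0.2, 0.9, -0.1]
width: 0.0552
```

>>> play_rows(targets=[[[1,0,0,-0.01,0,0,0],[1,0,0,-0.03,0,0,0],[1,0,0,-0.04,0,0,0],[1,0,0.01,-0.04,0,0,0],[1,0.01,0.025,0,0,0,0],[1,0.011,0.03,0,0,0,0],[1,0.011,0.03,0,0,0,0],[1,0.011,0.03,0,0,0,0],[1,0.011,0.03,0,0,0,0],[1,0.011,0.03,0,0,0,0],[1,0.011,0.03,0,0,0,0],[1,0.011,0.03,0,0,0,0],[1,0.011,0.03,0,0,0,0],[1,0.011,0.03,0,0,0,0],[1,0.011,0.03,0,0,0,0],[1,0.011,0.03,0,0,0,0],[1,0.011,0.03,0,0,0,0],[1,0.011,0.03,0,0,0,0],[1,0,0.02,0,0,0,0],[1,0,0,0,0,0,0]]])

```text
time_s: 29.15
tool_pos: [0.6409, -0.048, 0.1266]
tcp_rot: [1.0, 0.017, -0.001, 0.002]
force: [-0.6, -0.6, -4.0]
width: 0.0551
```

>>> play_rows(targets=[[[1,0,0,0,0,0,0],[1,0,0,0,0,0,0],[1,0,0,0,0,0,0]]])

```text
time_s: 29.4
tool_pos: [0.6407, -0.038, 0.1273]
tcp_rot: [1.0, 0.022, -0.0, -0.001]
force: [-0.2, 0.7, -4.5]
width: 0.0553
```

Run:
```python
from circ import *
st,im=look("w15",[])
overlay("c15",st,im,[(.6415,-.040,.024,.006),(.6402,.032,.024,.052)],box=(20,150,200,200),f=3)
```

```text
tcp [ 0.6407 -0.038   0.1273] yaw [ 0.999   0.044  -0.0006] 29.4
```

View pics/c15.png

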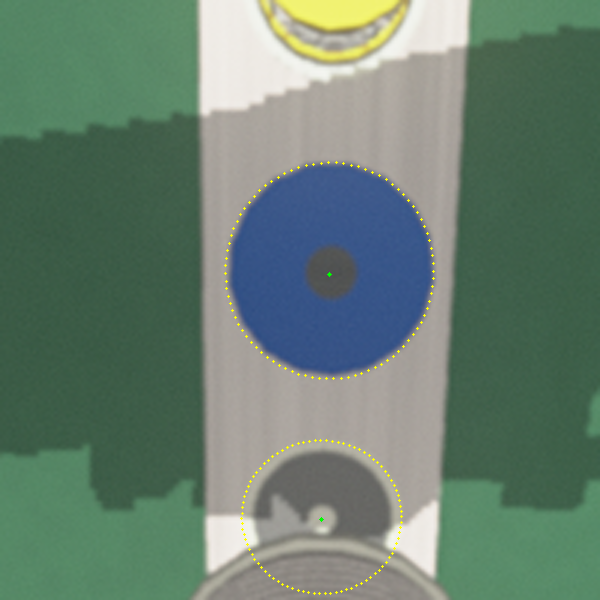

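>>> play_rows(targets=[[[1,0.001,0.003,0.015,0,0,0],[1,0,0,0.03,0,0,0],[1,0,0,0.03,0,0,0],[1,0,0,0.02,0,0,0],[1,0,0,0.006,0,0,0],[1,0,0,0,0,0,0],[1,0,0,0,0,0,0],[1,0,0,0,0,0,0],[1,0,0,0,0,0,0]]])

```text
time_s: 30.2
tool_pos: [0.6437, -0.043, 0.0278]
tcp_rot: [1.0, 0.021, 0.001, 0.0]
force: [-0.1, -0.2, -3.9]
width: 0.0557
```

>>> play_rows(targets=[[[1,-0.002,-0.002,0.005,0,0,0],[1,0,0,0.004,0,0,0],[1,0,0,0,0,0,0],[1,0,0,0,0,0,0],[1,0,0,0,0,0,0]]])

```text
time_s: 30.62
tool_pos: [0.6403, -0.0412, 0.0172]
tcp_rot: [1.0, 0.021, -0.0, 0.0]
force: [0.9, 0.2, -4.5]
width: 0.0555
```

>>> play_rows(targets=[[[1,0.001,0,0.002,0,0,0],[1,0,0,0.001,0,0,0],[1,0,0,0,0,0,0],[1,0,0,0,0,0,0],[-1,0,0,0,0,0,0],[-1,0,0,0,0,0,0],[-1,0,0,0,0,0,0],[-1,0,0,0,0,0,0],[-1,0,0,0,0,0,0],[-1,0,0,0,0,0,0],[-1,0,0,-0.02,0,0,0],[-1,0,0,-0.03,0,0,0],[-1,0,0,-0.03,0,0,0],[-1,0,0,-0.03,0,0,0],[-1,0,0,0,0,0,0],[-1,0,0,0,0,0,0],[-1,0,0,0,0,0,0]]])

```text
time_s: 32.03
tool_pos: [0.6408, -0.0414, 0.1237]
tcp_rot: [1.0, 0.021, -0.0, 0.0]
force: [-0.3, 0.4, -0.5]
width: 0.088
```

Run:
```python
from circ import *
st,im=look("w16",[("white_centre",.032)])
overlay("c16",st,im,[(.6415,-.04,.028,.058),(.6415,-.04,.024,.006)],box=(60,150,200,200),f=3)
```

```text
tcp [ 0.6408 -0.0414  0.1237] yaw [ 0.9991  0.0416 -0.0008] 32.0333
white_centre 0.55 [201.1 258.1] [ 0.6426 -0.0422  0.032 ]
```

View pics/c16.png

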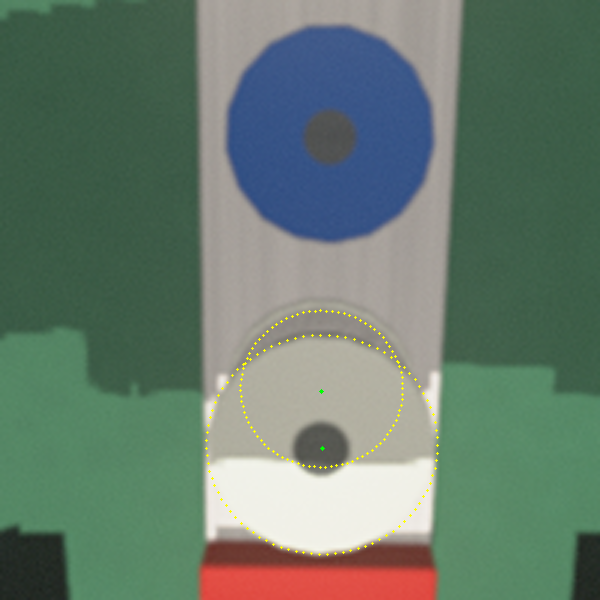

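>>> play_rows(targets=[[[-1,0.001,-0.015,0,0,0,0],[-1,0.001,-0.025,0,0,0,0],[-1,0.001,-0.025,0,0,0,0],[-1,0.001,-0.025,0,0,0,0],[-1,0.001,-0.025,0,0,0,0],[-1,0.001,-0.025,0,0,0,0],[-1,0,-0.025,0,0,0,0],[-1,0,-0.025,0,0,0,0],[-1,0,-0.02,0,0,0,0],[-1,0,-0.006,0,0,0,0],[-1,0,0,0.02,0,0,0],[-1,0,0,0.02,0,0,0],[-1,0,0,0,0,0,0],[-1,0,0,0,0,0,0],[-1,0,0,0,0,0,0]]])

```text
time_s: 33.38
tool_pos: [0.6386, 0.1748, 0.0847]
tcp_rot: [1.0, 0.021, 0.0, -0.0]
force: [-0.2, -0.2, 0.9]
width: 0.088
```

Run:
```python
from circ import *
st,im=look("w17",[])
overlay("c17",st,im,[(.6377,.1744,.016,.04),(.6367,.1758,.024,.006),(.6367,.1758,.021,.006),(.6377,.1744,.016,.006)],box=(90,170,160,160),f=4)
```

```text
tcp [0.6386 0.1748 0.0847] yaw [0.9992 0.0411 0.0003] 33.3833
```

View pics/c17.png

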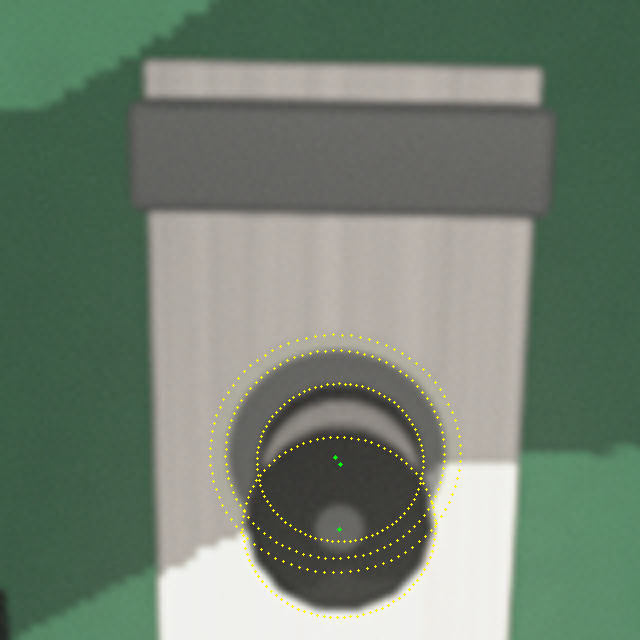

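>>> play_rows(targets=[[[-1,0,0,-0.03,0,0,0],[-1,-0.02,0,-0.04,0,0,0],[-1,-0.04,0,-0.04,0,0,0],[-1,-0.04,0.0,-0.03,0,0,0],[-1,-0.04,0.0,0,0,0,0],[-1,0,0,0,0,0,0],[-1,0,0,0,0,0,0],[-1,0,0,0,0,0,0]]])

```text
time_s: 34.1
tool_pos: [0.518, 0.1698, 0.2071]
tcp_rot: [1.0, 0.021, 0.001, -0.0]
force: [-0.2, 0.3, 0.7]
width: 0.0883
```

Run:
```python
from look import *
for n in("top","side"):
    cv2.imwrite(f"pics/{n}9.png",manip.snapshot(n)[:,:,::-1])
a=cv2.imread("pics/top9.png");b=cv2.imread("pics/side9.png")
cv2.imwrite("pics/f.png",np.vstack([cv2.resize(a[130:250,90:420],(660,240)),cv2.resize(b[150:330,130:400],(480,320))[:, :] if 0 else cv2.copyMakeBorder(cv2.resize(b[150:330,130:400],(480,320)),0,0,0,180,0)]))
```

```text
(no output)
```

View pics/f.png

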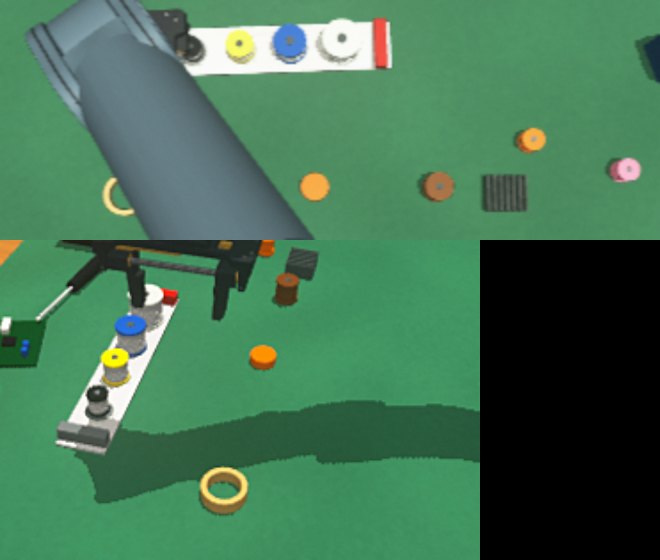

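The pictures show all four reels upright and in order. White is by the red block and black by the grey one. The bystanders and look-alikes have not moved, and the gripper is clear of everything.

```bash
python3 -c "
from workcell import manip
print(manip.finish_job())"
```

```text
the job is handed in; nothing more can be done
None
```

I placed the four reels on the strip in order from the red block to the grey one: white, blue, yellow, black. All are standing upright and released, and I handed the job in at about 34 s of the 109 s allowed.

- **Centring:** Wrist-camera overlays after each placement put white, blue and yellow within about 1 mm of their marks. Black measured about 1.5–2 mm off its mark (mostly in y). I looked at it again and left it, because regripping could have introduced a similar error.
- **Other objects:** In the last top and side pictures, the flux tin, tape roll, heat sink and the orange, pink and brown look-alikes appear where they started. The arm hid part of the tape roll in the top view, but the side view showed all of it.
- **Detections that disagreed:** The networks sometimes gave wrong names, for example pink or orange reels as black and brown as yellow. I chose each reel by colour in the pictures. The top camera's position for white was also about 7 mm off, so I corrected it with the wrist camera before gripping.

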